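# Build up a cutting wheel on its arbor

## Robot

A 6-joint arm with a two-finger parallel gripper is mounted at the origin on the work surface. World frame = base frame: x ahead of the robot, y to its left, z up, the work surface at z = 0. Lengths are in mm, angles in rad, forces in N, time in s.
With the tool pointing down it reaches from about 350 to 875 mm from the base axis. Payload 4.2 kg.
Tool frame: the origin (TCP) lies midway between the tips of the shut fingers; the grasp point (between the pads) lies 19 mm behind it (arm.hold_point_z is the distance from the TCP to the grasp point, in mm); z points along the fingers, y is the line along which they close (so a half turn about z gives the same grasp; the last joint's range is limited). The gripper opens to 85 mm and grips with 20 to 120 N. Pads are 22 mm wide; open, the fingers measure 114 mm over their backs; the gripper's body (76 mm by 85 mm) begins 54 mm behind the grasp point. The pads swing forward as they close: fully open they stand 13 mm farther back than shut.
Start: joints at [0.259, 0.385, 0.008, 0, -1.194, -0.259], TCP at [624.979, 0.025, 231.312] pointing down, gripper open.
Joint ranges: [-3.14, 3.14], [-1.21, 2.06], [-1.07, 1.41], [-3.16, 2.05], [-2.99, -0.16], [-3.1, 3.1]. Speed limits (rad/s): [2.79, 2.79, 3.14, 3.14, 3.14, 3.14].

## Interface

Orientations are given as a unit quaternion [x, y, z, w].
In Python, from bench import arm, vision gives the robot as it stands. The module is installed in compiled form; this text tells all that it offers.
- The arm moves only by the tool servo_tool, never from a script. Its argument "plan" is a list of rows, each a list of 7 numbers: the shift along the world's x, y, z each as a share of 300 mm, from -1 to 1, then the turn, a rotation vector about the world's x, y, z each as a share of 2 rad, from -1 to 1, then the opening, from 0 (shut) to 1 (fully open). A call has 1 to 20 rows; each row shifts and turns the commanded pose from where the row before left it; what a row does not reach is not made up. A row lasts 1/8 s, in which the tool goes at most 62.5 mm and 10.7 degrees, less where a joint would pass 70% of its speed; a pose out of reach is approached as far as the arm can. A call with a number of a shift or a turn outside -1 to 1 is refused whole. A call with a gripper value outside its range is refused whole. The fingers move at their own pace and stop on an object; the grip force is fixed at half the most. Time passes only in rows, so rows that do not move let the fingers close. It gives the time, the measured TCP pose, the force, the opening and the grip force at its end, in the units of the state.
- arm.read_state(): the state, without advancing time (a new reading comes with each control period).
- vision.get_image(name): name is "scene" or "side" or "wrist"; returns a dict with "image" (384x512x3 uint8, red, green, blue), "z_map" (384x512 float32, mm along the optical axis (not along the pixel's ray), 0 where there is no reading), "K" (3x3 intrinsics, pixels), "world_to_cam" (4x4, takes a point from world to camera coordinates); the wrist camera has in their place "mount" (4x4, takes a point from camera to tool coordinates, whose origin is the TCP and whose axes are the flange's). Camera axes: x right, y down, z forward; pixel columns grow to the right and rows downward; lengths in mm; the calibration is good to about 2 mm. The wrist camera is an equidistant fisheye: a pixel r from the principal point sees the ray r / f radians off the axis. A picture is of the moment at which its call begins: read the wrist's pose just before it.
- arm.job_done(): hands the job in; it is judged then, once.
The state is a dict: "clock": time; "joints": joint angles; "joint_vel": joint speeds; "joint_efforts": joint torques, N m; "position": TCP position; "ee_rot": TCP orientation; "contact_force": force on the tool from outside, world axes, zero at the start; "wrist_torque": the same for the moment, N m; "gripper_width": finger opening in mm; "grasp_force": force on a finger pad.
Only numpy, scipy, OpenCV 4.12 (cv2) and the standard library are available. Lean on these libraries where they do the work, as an engineer would, in place of code of your own. Each camera call takes 0.05 s, during which the arm holds its last target. There are 200 camera calls.

## Task

Get the larger of the two grinding wheels ready on the upright arbor of the blue stand: put the wheel on first, hub up, then the spacer ring, and last the clamp cap over the end of the post, each fully home on the one below. The wheel is brittle, so lower it into place and do not drop it; leave the smaller worn wheel, the glassware and the spanner where they are.

Things in the scene. Friction and masses are not known exactly. Their poses are not given: they have to be found in the camera images.
- arbor: Blue cast stand fixed to the table (its place varies): square base 130 x 130 x 28 mm, a steel shoulder disc on it (70 mm diameter, top 34 mm above the table), and a steel post 20 mm in diameter standing 76 mm above the shoulder, its last 8 mm tapering to 10 mm diameter. Origin: centre of the base's underside, on the post's axis; z up.
- shoulder (a point): Centre of the top face of the arbor's shoulder disc, on the post's axis, 34 mm above the table; z up along the post. The wheel's underside rests here.
- post_tip (a point): Top end of the arbor's post, on its axis, 110 mm above the table.
- wheel: The larger grinding wheel, to be mounted: brown stone disc, 120 mm diameter, 16 mm thick, with a dark steel hub of 50 mm diameter standing 22 mm above the disc (38 mm overall). Through bore 24 mm in diameter (2 mm of play all round on the post). About 0.5 kg, lying flat, hub up. Grip it by the hub. Origin: centre of the underside, on the bore's axis; z up through the hub.
- spacer: Spacer: a plain aluminium ring 60 mm in outer diameter, 24 mm high, through bore 24 mm in diameter, about 0.15 kg, lying flat; either face may go down. It rests on top of the wheel's hub. Origin: centre of the underside, on the bore's axis; z up.
- spacer_mid (a point): Centre of the spacer, on its bore axis, 12 mm above its underside.
- cap: Clamp cap: steel flange, 64 mm diameter, 12 mm thick, with a round knob of 44 mm diameter on it to grip (48 mm overall, straight sides up to 42 mm). Blind bore from below, 24 mm diameter, 28 mm deep. About 0.22 kg, standing flange down. In place, its flange rests on the spacer with 14 mm of the post inside. Origin: centre of the underside, on the bore's axis; z up.
- worn_wheel: Smaller worn wheel, not to be used: same stone, thickness, hub and bore as the larger one, but only 86 mm in diameter. Loose, to be left where it is. Origin: centre of the underside; z up.
- decanter: Stoppered blue cut-glass decanter, 88 mm in diameter, 225 mm tall, on the robot's left; to be left alone. Origin: centre of the underside; z up.
- tumbler: Clear glass tumbler, 76 mm in diameter, 95 mm tall, on the robot's right; to be left alone. Origin: centre of the underside; z up.
- spanner: Steel spanner about 180 mm long lying flat on the robot's left; to be left alone. Origin: centre of the underside; x along its length.

How it is judged (in metres and radians):
On the way, in this order (a step that is already met when the one before it is completed fails the run):
1. the larger wheel sits on the arbor's shoulder, hub up (z of wheel in the frame of shoulder between -0.003 and 0.003 m and horizontal distance between wheel and shoulder below 0.005 m and angle between wheel's own z axis and vertical below 0.06 rad), for 0.2 s.
2. the spacer sits on the wheel's hub (all of step 1 and z of spacer_mid in the frame of shoulder between 0.047 and 0.053 m and horizontal distance between spacer_mid and shoulder below 0.005 m and angle between the z axis of spacer and the z axis of shoulder, either way round below 0.06 rad), for 0.2 s.
At the end, for the whole second after the job is handed in: On the post lie the larger wheel, hub up, on the shoulder, the spacer on its hub (38 mm above the shoulder) and the cap on the spacer (62 mm above the shoulder): each within 3 mm of its height, 5 mm of the post's axis and 0.06 rad of upright, at rest and released (all of step 2 and z of cap in the frame of shoulder between 0.059 and 0.065 m and horizontal distance between cap and shoulder below 0.005 m and angle between cap's own z axis and vertical below 0.06 rad and linear speed of each of wheel, spacer, cap below 0.02 m/s); the robot touches nothing.
It fails at once if the wheel is dropped or thrown (faster than 0.4 m/s, a fall of about 8 mm, while the fingers do not hold it) (linear speed of wheel above 0.4 m/s and contact force between the fingers and wheel below 0.2 N).
It fails at once if the worn wheel is shifted by more than 20 mm (distance of worn_wheel from where it was at the start of the episode above 0.02 m).
It fails at once if the decanter is shifted by more than 20 mm or tipped (distance of decanter from where it was at the start of the episode above 0.02 m or angle between decanter's own z axis and vertical above 0.3 rad).
It fails at once if the tumbler is shifted by more than 20 mm or tipped (distance of tumbler from where it was at the start of the episode above 0.02 m or angle between tumbler's own z axis and vertical above 0.3 rad).
It fails at once if the spanner is shifted by more than 30 mm (distance of spanner from where it was at the start of the episode above 0.03 m).
It also fails if it takes over 72 s, if anything falls off the work surface, if the arm or the gripper's body presses on something with over 40 N, if the wrist force passes 120 N, or if a joint passes its speed limit or range.

## Working session

There is one attempt and no reset: what is moved stays moved. The work goes in short steps, Python scripts to look and compute and a tool call to move; the robot and the scene stay as the last step left them, time stands still between calls to the robot, and variables do not carry over. Pictures are saved under pics/ and viewed, at most 10 in all, crops included, and the job is handed in when it is done.

Besides the shell and the picture viewer there is one more tool, called after ">>>" by a JSON object that holds its "api" and its "payload", one argument or row to a line. servo_tool: Moves the arm, as the interface text tells. Its arguments: {"type":"object","properties":{"plan":{"type":"array"}},"required":["plan"]}

```bash
mkdir -p pics
cat > h.py <<'E'
import numpy as np, cv2
from bench import arm, vision
def grab(n):
    d=vision.get_image(n); np.savez('last_%s.npz'%n,**d); return d
def world(d):
    K=np.array(d['K']);z=d['z_map'];v,u=np.mgrid[:384,:512]
    P=np.stack([(u-K[0,2])/K[0,0]*z,(v-K[1,2])/K[1,1]*z,z,np.ones_like(z)],-1)
    return (P@np.linalg.inv(d['world_to_cam']).T)[...,:3]
E
python3 - <<'E'
from h import *
a=grab('scene');b=grab('side')
cv2.imwrite('pics/a.png',np.vstack([a['image'],b['image']])[:,:,::-1][:768])
im=np.hstack([a['image'],b['image']])[:,:,::-1]
cv2.imwrite('pics/a.png',cv2.resize(im,(800,300),interpolation=cv2.INTER_AREA))
cv2.imwrite('pics/s.png',a['image'][:,:,::-1])
for d in(a,b):
    print(d['K'],np.linalg.inv(d['world_to_cam']).round(2)); print((d['z_map']>0).mean())
print(arm.read_state())
E
```

```text
[[405.38725039   0.         265.26362673]
 [  0.         405.38725039 192.58792013]
 [  0.           0.           1.        ]] [[-7.60000e-01  4.00000e-01 -5.10000e-01  1.06247e+03]
 [ 6.50000e-01  4.60000e-01 -6.10000e-01  6.84990e+02]
 [-1.00000e-02 -7.90000e-01 -6.10000e-01  7.60720e+02]
 [ 0.00000e+00  0.00000e+00  0.00000e+00  1.00000e+00]]
0.9950103759765625
[[457.08165827   0.         258.38343331]
 [  0.         457.08165827 192.78231   ]
 [  0.           0.           1.        ]] [[-7.4000e-01 -4.4000e-01  5.1000e-01 -2.7101e+02]
 [-6.8000e-01  4.9000e-01 -5.5000e-01  8.3944e+02]
 [-1.0000e-02 -7.5000e-01 -6.6000e-01  1.1112e+03]
 [ 0.0000e+00  0.0000e+00  0.0000e+00  1.0000e+00]]
0.9959309895833334
{'clock': 0.1, 'joints': array([ 2.58622252e-01,  3.85470025e-01,  6.75360409e-03, -3.92902386e-04,
       -1.19402766e+00, -2.58591413e-01]), 'joint_vel': array([-0.00145985, -0.00216872,  0.00465059,  0.00309388,  0.00110664,
       -0.00109198]), 'joint_efforts': array([-2.41840362e-04, -3.93318665e+01,  1.88929778e+01,  4.19793829e+00,
       -2.58899068e-03, -3.31562532e-06]), 'position': array([6.24471102e+02, 1.71208413e-02, 2.30339573e+02]), 'ee_rot': array([-7.07066102e-01,  7.07146764e-01,  6.47474651e-04, -7.50039929e-04]), 'contact_force': array([-0.72612602,  0.16457374, -0.18590082]), 'wrist_torque': array([0.00866378, 0.01651454, 0.04443304]), 'grasp_force': 0.0, 'gripper_width': 85.05303863304279}
```

View pics/s.png

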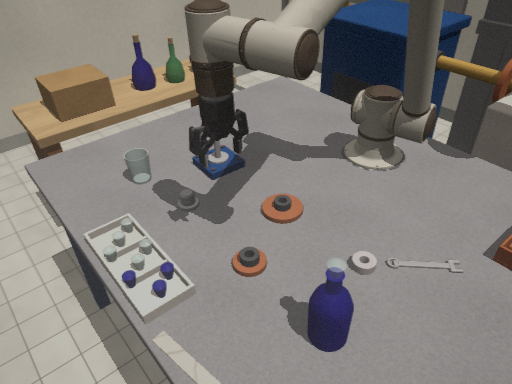

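View pics/a.png

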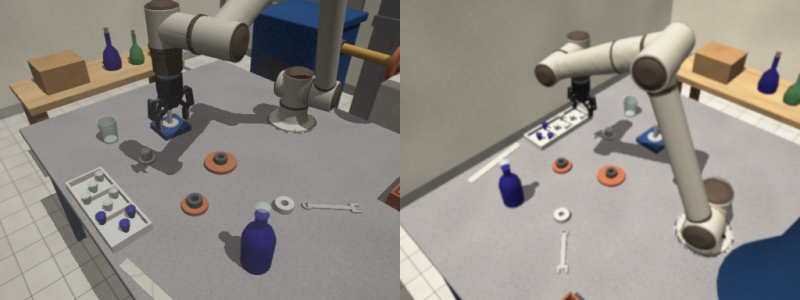

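The scene view shows the larger wheel at (283,206), the worn wheel at (249,260), the spacer at (364,262), the cap at (188,198) and the arbor at (217,158). The decanter is at (330,310) and the tumbler at (138,165). The side view shows all of them too. Next I measure them from both depth maps.

```bash
cat >> h.py <<'E'
from scipy.optimize import least_squares
def load(n): return dict(np.load('last_%s.npz'%n))
def edgefit(P,m):
    """circle through the outer boundary (convex hull) of xy points in mask"""
    q=P[m][:,:2].astype(np.float32)
    h=cv2.convexHull(q)[:,0]
    r=least_squares(lambda p:np.hypot(*(h-p[:2]).T)-p[2],[*q.mean(0),30],loss='soft_l1',f_scale=1)
    return r.x.round(1),len(q)
E
python3 - <<'E'
from h import *
from scipy.ndimage import label
for n in('scene','side'):
    d=load(n);P=world(d);z=P[...,2]
    tab=(np.abs(z)<15)&(P[...,0]>200)&(P[...,0]<900)&(abs(P[...,1])<500)
    print(n,'table z',np.median(z[tab]))
    l,k=label((z>7)&(z<260)&(P[...,0]>150)&(P[...,0]<900)&(abs(P[...,1])<600))
    for i in range(1,k+1):
        m=l==i
        if m.sum()<40: continue
        v,u=np.nonzero(m);zt=np.percentile(z[m],97)
        print('px',u.mean().round(),v.mean().round(),m.sum(),'xy',P[m][:,:2].min(0).round(),P[m][:,:2].max(0).round(),'ztop',zt.round(1),'rgb',d['image'][m].mean(0).round(), 'top',edgefit(P,m&(z>zt-5)) )
E
```

```text
scene table z 0.12596970243970418
px 220.0 161.0 998 xy [ 379. -362.] [681.  12.] ztop 250.0 rgb [71. 80. 97.] top (array([6.714e+02, 6.000e-01, 1.120e+01]), 38)
px 238.0 150.0 43 xy [568.  -8.] [584.  12.] ztop 259.5 rgb [47. 45. 45.] top (array([575.1,   1. ,   9.7]), 16)
px 138.0 164.0 729 xy [ 643. -438.] [ 720. -356.] ztop 95.1 rgb [121. 126. 121.] top (array([ 681.8, -397. ,   38.4]), 102)
px 188.0 200.0 332 xy [ 606. -212.] [ 671. -150.] ztop 49.1 rgb [89. 87. 85.] top (array([ 639.9, -180.3,   18.4]), 84)
px 282.0 207.0 921 xy [384. -40.] [507.  79.] ztop 38.9 rgb [138.  96.  75.] top (array([446.5,  20.2,  24.9]), 135)
px 146.0 263.0 4011 xy [ 799. -232.] [900. 112.] ztop 48.3 rgb [152. 152. 150.] top (array([796.6, -63.7, 123.9]), 528)
px 504.0 254.0 275 xy [151. 510.] [183. 554.] ztop 50.6 rgb [85. 54. 40.] top (array([167. , 526.1,  18.7]), 62)
px 249.0 261.0 772 xy [605.  80.] [691. 165.] ztop 39.3 rgb [119.  89.  75.] top (array([648.8, 121.9,  24.5]), 194)
px 364.0 262.0 445 xy [411. 283.] [472. 342.] ztop 26.3 rgb [160. 154. 151.] top (array([441.2, 311.6,  29.6]), 30
[... 979 characters left out ...]
, 78)
px 141.0 238.0 1352 xy [600. 341.] [674. 427.] ztop 219.2 rgb [52. 49. 99.] top (array([646.8, 382.2,  17.8]), 84)
px 270.0 224.0 769 xy [383. -53.] [501.  78.] ztop 40.9 rgb [180. 115.  87.] top (array([442.3,  17.4,  24.6]), 96)
px 207.0 275.0 302 xy [407. 281.] [468. 340.] ztop 29.2 rgb [210. 203. 198.] top (array([437.4, 310.3,  29.3]), 150)
px 209.0 306.0 88 xy [324. 350.] [389. 400.] ztop 13.3 rgb [211. 204. 199.] top (array([358.7, 382.3,  29.7]), 63)
px 208.0 341.0 112 xy [252. 432.] [298. 479.] ztop 12.9 rgb [211. 205. 200.] top (array([277.3, 452.5,  23.4]), 89)
px 217.0 379.0 127 xy [150. 509.] [178. 546.] ztop 53.3 rgb [150.  93.  69.] top (array([163.5, 528.1,  20. ]), 60)
```

>>> {"api": "servo_tool", "payload": {
  "plan": [
    [-0.15, 0.015, 0, 0, 0, 0, 1],
    [-0.15, 0.015, 0, 0, 0, 0, 1],
    [-0.15, 0.015, 0, 0, 0, 0, 1],
    [-0.15, 0.018, 0, 0, 0, 0, 1],
    [0, 0, 0, 0, 0, 0, 1],
    [0, 0, 0, 0, 0, 0, 1]
  ]
}}

```text
clock: 0.85
position: [445.4, 19.0, 231.6]
ee_rot: [0.707, -0.707, 0.0, -0.0]
contact_force: [0.9, 1.2, 0.7]
gripper_width: 85.5
grasp_force: 0.0
```

```bash
cat >> h.py <<'E'
from scipy.spatial.transform import Rotation as R
def wrist():
    s=arm.read_state();d=vision.get_image('wrist')
    T=np.eye(4);T[:3,:3]=R.from_quat(s['ee_rot']).as_matrix();T[:3,3]=s['position']
    np.savez('last_wrist.npz',T=T,**d);d['T']=T;return d
def wworld(d):
    K=np.array(d['K']);z=d['z_map'];v,u=np.mgrid[:384,:512]
    a=(u-K[0,2])/K[0,0];b=(v-K[1,2])/K[1,1];r=np.hypot(a,b)+1e-9;t=np.tan(np.minimum(r,1.4))/r
    P=np.stack([a*t*z,b*t*z,z,np.ones_like(z)],-1)
    return (P@(d['T']@d['mount']).T)[...,:3]
E
python3 - <<'E'
from h import *
d=wrist();P=wworld(d);z=P[...,2];s=arm.read_state();print(s['position'],d['K'],d['mount'].round(3))
cv2.imwrite('pics/w1.png',d['image'][:,:,::-1])
tab=(abs(z)<12)&(d['z_map']>0);print('table',np.median(z[tab]))
near=np.hypot(P[...,0]-445,P[...,1]-19)<75
for lo,hi in((30,45),(10,22)):
    m=near&(z>lo)&(z<hi);print(lo,np.median(z[m]),edgefit(P,m))
for n in('scene','side'):
    d=grab(n);P=world(d);z=P[...,2]
    for nm,c,r,lo,hi in(('wheelhub',(445,19),40,30,45),('wheeldisc',(445,19),75,12,24),('post',(443,-297),25,60,118),('shoulder',(443,-297),45,31,40)):
        m=(np.hypot(P[...,0]-c[0],P[...,1]-c[1])<r)&(z>lo)&(z<hi)
        if m.sum()>5: print(n,nm,m.sum(),'zmed',np.median(z[m]).round(1),z[m].max().round(1),edgefit(P,m),P[m].mean(0).round(1))
E
```

```text
[445.78258238  19.09493137 231.41633771] [[297.31863964   0.         251.96930131]
 [  0.         297.31863964 188.58792968]
 [  0.           0.           1.        ]] [[ 0.0000e+00 -9.5300e-01 -3.0400e-01  7.5797e+01]
 [ 1.0000e+00  0.0000e+00 -1.0000e-03 -2.4400e-01]
 [ 1.0000e-03 -3.0400e-01  9.5300e-01 -1.4187e+02]
 [ 0.0000e+00  0.0000e+00  0.0000e+00  1.0000e+00]]
table -0.6890984205432744
30 37.0747036179979 (array([445.9,  20. ,  24.4]), 1085)
10 15.2451989496532 (array([446. ,  20.3,  59.3]), 5642)
scene wheelhub 165 zmed 37.5 41.2 (array([446.5,  20.7,  24.6]), 165) [448.4  22.5  36.6]
scene wheeldisc 672 zmed 15.9 23.8 (array([445.5,  20. ,  60. ]), 672) [452.6  27.8  16.1]
scene post 90 zmed 87.1 109.7 (array([ 448.5, -296.8,   10.2]), 90) [ 449.7 -293.9   86.1]
scene shoulder 164 zmed 33.6 39.8 (array([ 447.6, -296.2,   35. ]), 164) [ 450.5 -292.9   33.8]
side wheelhub 125 zmed 38.4 44.5 (array([442.7,  16.3,  25.6]), 125) [441.4  18.9  37.9]
side wheeldisc 564 zmed 17.2 23.9 (array([442.9,  18. ,  59.9]), 564) [437.9  23.2  17.3]
side post 69 zmed 88.8 115.6 (array([ 442. , -296.9,   10.4]), 69) [ 441.6 -295.9   88.8]
side shoulder 174 zmed 34.8 39.8 (array([ 442.5, -297.5,   43.1]), 174) [ 441.5 -294.9   34.9]
```

View pics/w1.png

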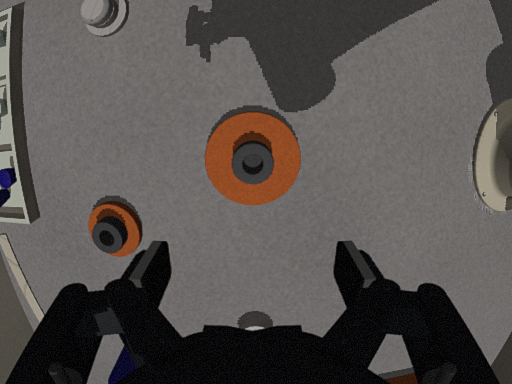

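The wheel, seen at (252,160), sits at (446, 20.2). The wrist and scene views agree, and the hub top measures 37 mm against 38 mm expected. I descend onto the hub now.

>>> {"api": "servo_tool", "payload": {
  "plan": [
    [0.001, 0.004, -0.15, 0, 0, 0, 1],
    [0, 0, -0.15, 0, 0, 0, 1],
    [0, 0, -0.15, 0, 0, 0, 1],
    [0, 0, -0.15, 0, 0, 0, 1],
    [0, 0, -0.06, 0, 0, 0, 1],
    [0, 0, -0.04, 0, 0, 0, 1],
    [0, 0, -0.02, 0, 0, 0, 1],
    [0, 0, 0, 0, 0, 0, 0.7],
    [0, 0, 0, 0, 0, 0, 0.6],
    [0, 0, 0, 0, 0, 0, 0.4],
    [0, 0, 0, 0, 0, 0, 0.2],
    [0, 0, 0, 0, 0, 0, 0.0],
    [0, 0, 0, 0, 0, 0, 0],
    [0, 0, 0, 0, 0, 0, 0]
  ]
}}

```text
clock: 2.75
position: [445.7, 20.3, 16.5]
ee_rot: [-0.707, 0.707, -0.0, 0.001]
contact_force: [-0.2, 0.6, 5.1]
gripper_width: 47.8
grasp_force: 61.3
```

>>> {"api": "servo_tool", "payload": {
  "plan": [
    [0, 0, 0.05, 0, 0, 0, 0],
    [0, 0, 0.1, 0, 0, 0, 0],
    [0, 0, 0.12, 0, 0, 0, 0],
    [0, 0, 0.12, 0, 0, 0, 0],
    [0, 0, 0.11, 0, 0, 0, 0],
    [0, -0.08, 0, 0, 0, 0, 0],
    [0, -0.12, 0, 0, 0, 0, 0],
    [0, -0.12, 0, 0, 0, 0, 0],
    [0, -0.12, 0, 0, 0, 0, 0],
    [0, -0.12, 0, 0, 0, 0, 0],
    [0, -0.09, 0, 0, 0, 0, 0],
    [0, -0.05, 0, 0, 0, 0, 0],
    [0, 0, 0, 0, 0, 0, 0],
    [0, 0, 0, 0, 0, 0, 0]
  ]
}}

```text
clock: 4.5
position: [444.9, -189.2, 165.1]
ee_rot: [0.707, -0.707, -0.0, -0.0]
contact_force: [-0.6, 0.2, -4.4]
gripper_width: 47.7
grasp_force: 63.8
```

```bash
cat > arb.py <<'E'
from h import *
d=wrist();P=wworld(d);z=P[...,2];s=arm.read_state();print(s['position'],s['gripper_width'])
cv2.imwrite('pics/w2.png',d['image'][:,:,::-1])
near=np.hypot(P[...,0]-447,P[...,1]+297)<48
dep=d['z_map']>0
print('table',np.median(z[dep&(abs(z)<10)]))
for nm,lo,hi in(('shoulder',30.5,38),('post',45,100),('tip',100,120)):
    m=near&dep&(z>lo)&(z<hi)
    if m.sum()>5:print(nm,np.median(z[m]).round(1),edgefit(P,m),P[m].mean(0).round(1),m.sum())
# tip top face
m=near&dep&(z>60); zt=z[m].max(); m=near&dep&(z>zt-2); print('tipface',zt.round(1),edgefit(P,m),P[m].mean(0).round(1))
# wheel in hand: disc + hub relative to TCP
p=s['position'];q=P-p
for lo,hi in((-30,-8),(-8,8),(8,30)):
    m=dep&(q[...,2]>lo)&(q[...,2]<hi)&(np.hypot(q[...,0],q[...,1])<75)
    if m.sum()>20: print('held',lo,m.sum(),np.median(q[...,2][m]).round(1),edgefit(q,m))
E
python3 arb.py
```

```text
[ 445.08703886 -189.14319996  165.21886869] 47.700699575017175
table -0.6989220188940521
shoulder 33.3 (array([ 447.4, -297.5,   34.9]), 3695) [ 447.3 -295.5   33.3] 3695
post 77.9 (array([ 447.5, -297.5,   10.2]), 150) [ 447.1 -289.4   76.2] 150
tip 106.0 (array([ 447.2, -297.5,    9.8]), 633) [ 447.2 -296.6  106. ] 633
tipface 111.0 (array([ 447.4, -297.3,    5.1]), 122) [ 447.5 -297.3  109.7]
held -30 401 -11.5 (array([  2.3, -25.1,  36.6]), 401)
held -8 20639 -1.5 (array([ 0.2,  0.1, 59.6]), 20639)
held 8 8134 20.3 (array([-0.4,  0. , 25.4]), 8134)
```

View pics/w2.png

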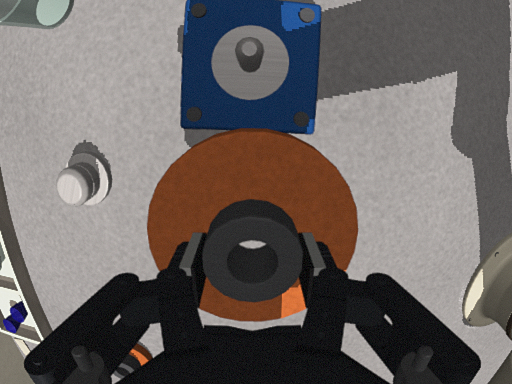

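The post tip is at (250,47) in the image, or (447.4, -297.4) with its top at 110 mm. The held wheel is centred on the tool within 0.4 mm, its underside 17 mm below the TCP.

>>> {"api": "servo_tool", "payload": {
  "plan": [
    [0.008, -0.08, 0, 0, 0, 0, 0],
    [0, -0.11, 0, 0, 0, 0, 0],
    [0, -0.1, 0, 0, 0, 0, 0],
    [0, -0.05, 0, 0, 0, 0, 0],
    [0, -0.021, 0, 0, 0, 0, 0],
    [0, 0, 0, 0, 0, 0, 0],
    [0, 0, -0.04, 0, 0, 0, 0],
    [0, 0, -0.04, 0, 0, 0, 0],
    [0, 0, 0, 0, 0, 0, 0],
    [0, 0, 0, 0, 0, 0, 0],
    [0, 0, 0, 0, 0, 0, 0]
  ]
}}

```text
clock: 5.92
position: [448.0, -298.3, 141.7]
ee_rot: [0.707, -0.707, 0.0, -0.0]
contact_force: [0.3, -0.2, -5.1]
gripper_width: 48.0
grasp_force: 63.7
```

```bash
cat > chk.py <<'E'
from h import *
d=wrist();P=wworld(d);z=P[...,2];s=arm.read_state();p=s['position'];print(p,s['contact_force'].round(1),s['gripper_width'])
q=P-p;m=(d['z_map']>0)&(q[...,2]>12)&(q[...,2]<28)&(np.hypot(q[...,0],q[...,1])<32);print(np.median(z[m]),edgefit(P,m))
cv2.imwrite('pics/w3.png',d['image'][:,:,::-1])
E
python3 chk.py
```

```text
[ 447.97908764 -298.27134866  141.69224913] [ 0.8  0.1 -4.8] 47.86609693837825
162.12286971439738 (array([ 448.2, -298.1,   25.5]), 6962)
```

>>> {"api": "servo_tool", "payload": {
  "plan": [
    [-0.003, 0.003, 0, 0, 0, 0, 0],
    [0, 0, -0.03, 0, 0, 0, 0],
    [0, 0, -0.03, 0, 0, 0, 0],
    [0, 0, -0.04, 0, 0, 0, 0],
    [0, 0, -0.05, 0, 0, 0, 0],
    [0, 0, -0.05, 0, 0, 0, 0],
    [0, 0, -0.04, 0, 0, 0, 0],
    [0, 0, -0.02, 0, 0, 0, 0],
    [0, 0, -0.01, 0, 0, 0, 0],
    [0, 0, 0, 0, 0, 0, 0],
    [0, 0, 0, 0, 0, 0, 0]
  ]
}}

```text
clock: 7.35
position: [447.2, -297.4, 60.8]
ee_rot: [0.707, -0.707, 0.001, -0.0]
contact_force: [-0.1, -0.3, -4.8]
gripper_width: 48.2
grasp_force: 63.8
```

>>> {"api": "servo_tool", "payload": {
  "plan": [
    [0, 0, -0.01, 0, 0, 0, 0],
    [0, 0, -0.01, 0, 0, 0, 0],
    [0, 0, -0.007, 0, 0, 0, 0],
    [0, 0, -0.005, 0, 0, 0, 0],
    [0, 0, 0, 0, 0, 0, 0],
    [0, 0, 0, 0, 0, 0, 0]
  ]
}}

```text
clock: 8.1
position: [446.8, -297.3, 50.7]
ee_rot: [0.707, -0.707, 0.0, -0.0]
contact_force: [0.3, 0.3, -4.8]
gripper_width: 47.8
grasp_force: 63.8
```

>>> {"api": "servo_tool", "payload": {
  "plan": [
    [0, 0, -0.003, 0, 0, 0, 0],
    [0, 0, -0.002, 0, 0, 0, 0],
    [0, 0, 0, 0, 0, 0, 0],
    [0, 0, 0, 0, 0, 0, 0]
  ]
}}

```text
clock: 8.6
position: [446.9, -297.3, 50.6]
ee_rot: [0.707, -0.707, 0.0, 0.0]
contact_force: [-1.6, 2.3, 6.0]
gripper_width: 47.9
grasp_force: 64.9
```

```bash
python3 chk.py
```

```text
[ 446.87757615 -297.32381001   50.58512571] [-3.1  2.6  6. ] 47.84910459852627
71.13968495285528 (array([ 447.2, -296. ,   27. ]), 6130)
```

>>> {"api": "servo_tool", "payload": {
  "plan": [
    [0, 0, 0, 0, 0, 0, 0.7],
    [0, 0, 0, 0, 0, 0, 0.85],
    [0, 0, 0, 0, 0, 0, 1],
    [0, 0, 0, 0, 0, 0, 1],
    [0, 0, 0.1, 0, 0, 0, 1],
    [0, 0, 0.15, 0, 0, 0, 1],
    [0, 0, 0.15, 0, 0, 0, 1],
    [0, 0, 0.15, 0, 0, 0, 1],
    [0, 0.1, 0, 0, 0, 0, 1],
    [0, 0.18, 0, 0, 0, 0, 1],
    [0, 0.18, 0, 0, 0, 0, 1],
    [0, 0.18, 0, 0, 0, 0, 1],
    [0, 0.18, 0, 0, 0, 0, 1],
    [0, 0.18, 0, 0, 0, 0, 1],
    [0, 0.18, 0, 0, 0, 0, 1],
    [0, 0.18, 0, 0, 0, 0, 1],
    [0, 0.18, 0, 0, 0, 0, 1],
    [0, 0.18, 0, 0, 0, 0, 1],
    [-0.01, 0.18, 0, 0, 0, 0, 1],
    [-0.01, 0.13, 0, 0, 0, 0, 1]
  ]
}}

```text
clock: 11.15
position: [440.4, 313.9, 214.0]
ee_rot: [0.708, -0.707, 0.0, -0.0]
contact_force: [0.6, -0.1, 0.1]
gripper_width: 85.4
grasp_force: 0.0
```

>>> {"api": "servo_tool", "payload": {
  "plan": [
    [0, 0, 0, 0, 0, 0, 1],
    [0, 0, 0, 0, 0, 0, 1]
  ]
}}

```text
clock: 11.4
position: [440.5, 311.3, 213.9]
ee_rot: [0.707, -0.707, 0.0, 0.0]
contact_force: [-0.7, -0.2, 0.1]
gripper_width: 85.6
grasp_force: 0.0
```

```bash
cat > obj.py <<'E'
import sys
from h import *
cx,cy,rad,lo,hi=map(float,sys.argv[1:])
d=wrist();P=wworld(d);z=P[...,2];s=arm.read_state();print(s['position'])
m=(d['z_map']>0)&(np.hypot(P[...,0]-cx,P[...,1]-cy)<rad)&(z>lo)&(z<hi);print('wrist',np.median(z[m]),edgefit(P,m))
for n in('scene','side'):
    d=grab(n);P=world(d);z=P[...,2]
    for a in((cx,cy,rad,lo,hi),(447,-297,45,60,85),(447,-297,80,42,55)):
        m=(np.hypot(P[...,0]-a[0],P[...,1]-a[1])<a[2])&(z>a[3])&(z<a[4])
        if m.sum()>9: print(n,a,np.median(z[m]).round(1),edgefit(P,m))
E
python3 obj.py 440 311 45 18 32
```

```text
[440.65127784 310.88156277 214.0978464 ]
wrist 23.185413310997944 (array([441. , 313.1,  29.3]), 1681)
scene (440.0, 311.0, 45.0, 18.0, 32.0) 23.7 (array([441.1, 312.1,  29.6]), 339)
scene (447, -297, 45, 60, 85) 71.2 (array([ 449. , -296. ,   24.1]), 123)
scene (447, -297, 80, 42, 55) 49.6 (array([ 448.1, -297.5,   60. ]), 452)
side (440.0, 311.0, 45.0, 18.0, 32.0) 24.7 (array([437.5, 310.4,  29.3]), 239)
side (447, -297, 45, 60, 85) 72.4 (array([ 443.1, -298.1,   25.8]), 114)
side (447, -297, 80, 42, 55) 51.1 (array([ 444.1, -298.3,   60.3]), 388)
```

>>> {"api": "servo_tool", "payload": {
  "plan": [
    [0.001, 0.006, -0.15, 0, 0, 0, 1],
    [0, 0, -0.15, 0, 0, 0, 1],
    [0, 0, -0.15, 0, 0, 0, 1],
    [0, 0, -0.15, 0, 0, 0, 1],
    [0, 0, -0.05, 0, 0, 0, 1],
    [0, 0, -0.03, 0, 0, 0, 1],
    [0, 0, -0.015, 0, 0, 0, 1],
    [0, 0, 0, 0, 0, 0, 0.8],
    [0, 0, 0, 0, 0, 0, 0.6],
    [0, 0, 0, 0, 0, 0, 0.4],
    [0, 0, 0, 0, 0, 0, 0.2],
    [0, 0, 0, 0, 0, 0, 0],
    [0, 0, 0, 0, 0, 0, 0]
  ]
}}

```text
clock: 13.18
position: [441.5, 314.1, 7.7]
ee_rot: [0.707, -0.707, 0.0, -0.001]
contact_force: [-1.2, -1.6, 6.4]
gripper_width: 57.9
grasp_force: 62.5
```

>>> {"api": "servo_tool", "payload": {
  "plan": [
    [0, 0, 0.08, 0, 0, 0, 0],
    [0, 0, 0.14, 0, 0, 0, 0],
    [0, 0, 0.15, 0, 0, 0, 0],
    [0, 0, 0.13, 0, 0, 0, 0],
    [0, -0.1, 0, 0, 0, 0, 0],
    [0, -0.16, 0, 0, 0, 0, 0],
    [0, -0.16, 0, 0, 0, 0, 0],
    [0, -0.16, 0, 0, 0, 0, 0],
    [0, -0.16, 0, 0, 0, 0, 0],
    [0, -0.16, 0, 0, 0, 0, 0],
    [0, -0.16, 0, 0, 0, 0, 0],
    [0, -0.16, 0, 0, 0, 0, 0],
    [0, -0.16, 0, 0, 0, 0, 0],
    [0, -0.16, 0, 0, 0, 0, 0],
    [0.02, -0.11, 0, 0, 0, 0, 0],
    [0, -0.06, 0, 0, 0, 0, 0],
    [0, 0, 0, 0, 0, 0, 0],
    [0, 0, 0, 0, 0, 0, 0]
  ]
}}

```text
clock: 15.42
position: [446.7, -199.0, 155.8]
ee_rot: [-0.707, 0.707, 0.0, 0.0]
contact_force: [-0.3, -0.2, -1.6]
gripper_width: 57.8
grasp_force: 64.9
```

```bash
cat > held.py <<'E'
import sys
from h import *
cx,cy,rad,lo,hi=map(float,sys.argv[1:])  # held top face z-band rel. TCP
d=wrist();P=wworld(d);z=P[...,2];s=arm.read_state();p=s['position'];print(p,s['contact_force'].round(1),s['gripper_width'])
dep=d['z_map']>0;q=P-p
m=dep&(np.hypot(q[...,0],q[...,1])<rad)&(q[...,2]>lo)&(q[...,2]<hi)
h=np.histogram(q[...,2][m],bins=np.arange(lo,hi+1,1));print(h[0],h[1][0])
zt=h[1][h[0].argmax()]+.5
m&=abs(q[...,2]-zt)<3;A=np.c_[q[m][:,:2],np.ones(m.sum())];c=np.linalg.lstsq(A,q[m][:,2],rcond=None)[0]
print('top rel',zt,'fit',edgefit(q,m),'plane',c.round(3))
near=np.hypot(P[...,0]-447,P[...,1]+297)<48
m=near&dep&(z>100)&(z<118)
if m.sum()>20:print('post',edgefit(P,m))
cv2.imwrite('pics/h.png',d['image'][:,:,::-1])
E
python3 held.py 0 0 36 2 30
```

```text
[ 446.87918654 -198.82283031  155.86270225] [ 0.2  0.5 -2. ] 58.094290982397744
[ 101   94  103  106  116  108  134  131  162  146  170  255 1706 4931
 1398   87   54   63   56   59   66   61   59   70   73   67   66   79] 2.0
top rel 15.5 fit (array([ 0.5, -0.9, 30.4]), 8505) plane [-0.0000e+00  2.0000e-03  1.5411e+01]
post (array([ 447.3, -297.5,    9.9]), 709)
```

View pics/h.png

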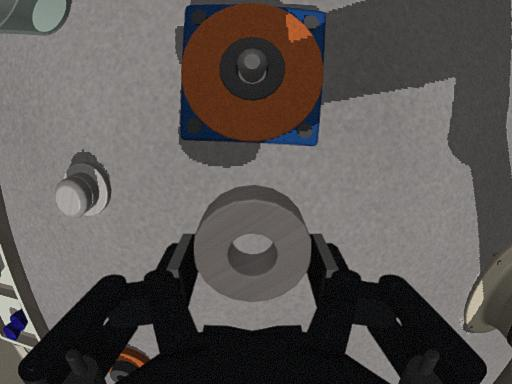

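The picture shows the wheel seated on the post at (252,68) and the spacer level in the fingers at (252,240).

>>> {"api": "servo_tool", "payload": {
  "plan": [
    [0.001, -0.08, 0, 0, 0, 0, 0],
    [0, -0.1, 0, 0, 0, 0, 0],
    [0, -0.09, 0, 0, 0, 0, 0],
    [0, -0.04, -0.03, 0, 0, 0, 0],
    [0, -0.015, -0.04, 0, 0, 0, 0],
    [0, 0, 0, 0, 0, 0, 0],
    [0, 0, 0, 0, 0, 0, 0],
    [0, 0, 0, 0, 0, 0, 0]
  ]
}}

```text
clock: 16.48
position: [447.7, -296.6, 135.1]
ee_rot: [0.707, -0.707, 0.0, -0.0]
contact_force: [-0.3, -0.7, -0.5]
gripper_width: 57.6
grasp_force: 64.9
```

```bash
python3 held.py 0 0 36 2 30
```

```text
[ 447.69401368 -296.64382597  135.13943187] [ 0.   0.1 -1.7] 57.95876132296691
[  95   98   97  102  125  109  136  140  135  138  189  266 1794 4900
 1347   84   54   57   61   60   56   63   68   70   70   70   66   68] 2.0
top rel 15.5 fit (array([-0. , -0.9, 30.2]), 8509) plane [0.0000e+00 2.0000e-03 1.5397e+01]
```

>>> {"api": "servo_tool", "payload": {
  "plan": [
    [-0.001, 0, -0.03, 0, 0, 0, 0],
    [0, 0, -0.03, 0, 0, 0, 0],
    [0, 0, -0.03, 0, 0, 0, 0],
    [0, 0, -0.03, 0, 0, 0, 0],
    [0, 0, -0.03, 0, 0, 0, 0],
    [0, 0, -0.01, 0, 0, 0, 0],
    [0, 0, -0.01, 0, 0, 0, 0],
    [0, 0, -0.007, 0, 0, 0, 0],
    [0, 0, -0.003, 0, 0, 0, 0],
    [0, 0, 0, 0, 0, 0, 0],
    [0, 0, 0, 0, 0, 0, 0]
  ]
}}

```text
clock: 17.9
position: [447.2, -297.0, 80.9]
ee_rot: [0.707, -0.707, 0.0, -0.0]
contact_force: [-0.4, -0.2, -2.3]
gripper_width: 57.5
grasp_force: 64.9
```

>>> {"api": "servo_tool", "payload": {
  "plan": [
    [0, 0, -0.003, 0, 0, 0, 0],
    [0, 0, -0.003, 0, 0, 0, 0],
    [0, 0, 0, 0, 0, 0, 0],
    [0, 0, 0, 0, 0, 0, 0]
  ]
}}

```text
clock: 18.4
position: [447.2, -297.0, 79.7]
ee_rot: [0.707, -0.707, 0.0, -0.0]
contact_force: [-1.5, 1.7, 5.4]
gripper_width: 57.8
grasp_force: 65.6
```

```bash
python3 held.py 0 0 36 2 30
```

```text
[ 447.21266504 -297.02390241   79.67570368] [-2.8  2.1  5.7] 57.730283242191305
[  58   64   78   57   76   84  102  121  131  133  159  220 1484 4730
 1765  112  102   96  102  138  190  191  181  157  187  156  188  286] 2.0
top rel 15.5 fit (array([ 0.3, -1. , 30.2]), 8458) plane [1.0000e-03 5.0000e-03 1.5518e+01]
post (array([ 447.6, -318.8,   45.2]), 2872)
```

>>> {"api": "servo_tool", "payload": {
  "plan": [
    [0, 0, 0, 0, 0, 0, 0.8],
    [0, 0, 0, 0, 0, 0, 0.9],
    [0, 0, 0, 0, 0, 0, 1],
    [0, 0, 0, 0, 0, 0, 1],
    [0, 0, 0.1, 0, 0, 0, 1],
    [0, 0, 0.15, 0, 0, 0, 1],
    [0, 0, 0.15, 0, 0, 0, 1],
    [0, 0, 0.05, 0, 0, 0, 1],
    [0.12, 0.08, 0, 0, 0, 0, 1],
    [0.12, 0.08, 0, 0, 0, 0, 1],
    [0.12, 0.08, 0, 0, 0, 0, 1],
    [0.12, 0.08, 0, 0, 0, 0, 1],
    [0.1, 0.05, 0, 0, 0, 0, 1],
    [0.06, 0.02, 0, 0, 0, 0, 1],
    [0, 0, 0, 0, 0, 0, 1],
    [0, 0, 0, 0, 0, 0, 1]
  ]
}}

```text
clock: 20.45
position: [638.2, -180.1, 213.1]
ee_rot: [-0.707, 0.707, 0.001, -0.001]
contact_force: [-0.6, 0.3, 0.4]
gripper_width: 85.2
grasp_force: 0.0
```

```bash
python3 obj.py 640 -181 40 38 56
python3 - <<'E'
from h import *
d=dict(np.load('last_wrist.npz'));P=wworld(d);z=P[...,2]
m=(d['z_map']>0)&(np.hypot(P[...,0]-640,P[...,1]+181)<45)&(z>8)&(z<15);print('flange',np.median(z[m]),edgefit(P,m))
for n in('scene','side'):
    d=load(n);P=world(d);z=P[...,2];m=(np.hypot(P[...,0]-447,P[...,1]+297)<45)&(z>90)&(z<101);print(n,np.median(z[m]),edgefit(P,m))
E
```

```text
[ 638.1916013  -180.30468946  213.51744345]
wrist 46.5590650819355 (array([ 639.4, -182.2,   21.3]), 1199)
scene (640.0, -181.0, 40.0, 38.0, 56.0) 45.8 (array([ 639.4, -180.1,   20.2]), 125)
scene (447, -297, 45, 60, 85) 75.3 (array([ 449.3, -294.9,   28.5]), 99)
scene (447, -297, 80, 42, 55) 49.4 (array([ 448.5, -295.9,   59.7]), 434)
side (640.0, -181.0, 40.0, 38.0, 56.0) 47.4 (array([ 633.8, -182.3,   20.9]), 78)
side (447, -297, 45, 60, 85) 71.0 (array([ 456.2, -280.8,   14.6]), 23)
side (447, -297, 80, 42, 55) 50.5 (array([ 449.4, -298.5,   57.1]), 181)
flange 11.194877133405043 (array([ 639.5, -181.7,   31.1]), 816)
scene 95.58877786802196 (array([ 448. , -298.6,   30.5]), 136)
side 96.17520714137703 (array([ 435.5, -309.8,   41.7]), 12)
```

>>> {"api": "servo_tool", "payload": {
  "plan": [
    [0.004, -0.005, -0.15, 0, 0, 0, 1],
    [0, 0, -0.15, 0, 0, 0, 1],
    [0, 0, -0.15, 0, 0, 0, 1],
    [0, 0, -0.12, 0, 0, 0, 1],
    [0, 0, -0.04, 0, 0, 0, 1],
    [0, 0, -0.025, 0, 0, 0, 1],
    [0, 0, -0.015, 0, 0, 0, 1],
    [0, 0, 0, 0, 0, 0, 0.7],
    [0, 0, 0, 0, 0, 0, 0.5],
    [0, 0, 0, 0, 0, 0, 0.3],
    [0, 0, 0, 0, 0, 0, 0.15],
    [0, 0, 0, 0, 0, 0, 0],
    [0, 0, 0, 0, 0, 0, 0],
    [0, 0, 0, 0, 0, 0, 0]
  ]
}}

```text
clock: 22.35
position: [641.1, -181.6, 20.3]
ee_rot: [0.707, -0.707, 0.001, -0.001]
contact_force: [-0.9, 1.2, 5.5]
gripper_width: 41.7
grasp_force: 61.4
```

>>> {"api": "servo_tool", "payload": {
  "plan": [
    [0, 0, 0.08, 0, 0, 0, 0],
    [0, 0, 0.14, 0, 0, 0, 0],
    [0, 0, 0.15, 0, 0, 0, 0],
    [0, 0, 0.15, 0, 0, 0, 0],
    [-0.1, -0.01, 0, 0, 0, 0, 0],
    [-0.15, -0.01, 0, 0, 0, 0, 0],
    [-0.15, -0.01, 0, 0, 0, 0, 0],
    [-0.13, -0.01, 0, 0, 0, 0, 0],
    [-0.08, -0.01, 0, 0, 0, 0, 0],
    [-0.04, 0, 0, 0, 0, 0, 0],
    [0, 0, 0, 0, 0, 0, 0],
    [0, 0, 0, 0, 0, 0, 0]
  ]
}}

```text
clock: 23.85
position: [446.3, -196.4, 174.9]
ee_rot: [0.707, -0.707, 0.0, -0.0]
contact_force: [-0.0, -0.4, -1.8]
gripper_width: 41.8
grasp_force: 61.4
```

```bash
python3 held.py 0 0 28 10 40
python3 - <<'E'
from h import *
d=dict(np.load('last_wrist.npz'));P=wworld(d);z=P[...,2];q=P-d['T'][:3,3];dep=d['z_map']>0
m=dep&(np.hypot(q[...,0],q[...,1])<38)&(q[...,2]>-14)&(q[...,2]<-3);print('flange',np.median(q[...,2][m]),edgefit(q,m))
m=dep&(np.hypot(P[...,0]-447,P[...,1]+297)<40)&(z>91)&(z<100);print('spacer',np.median(z[m]),edgefit(P,m))
E
```

```text
[ 446.30650527 -196.40255738  174.77477326] [ 0.   0.8 -2.1] 41.77710110846456
[  82   88   75   82   99   85  105   92  112  141  189  308  393  424
  453  550 1702 1632  196   62   65   64   69   64   68   65   61   98
  318  125] 10.0
top rel 26.5 fit (array([ 0.7, -1.2, 20.9]), 4787) plane [2.0000e-03 3.1000e-02 2.6596e+01]
post (array([ 447.5, -297.6,    9.8]), 589)
flange -9.06084889560698 (array([ 0.3, -0.9, 31.4]), 2942)
spacer 95.17459587651803 (array([ 447.9, -297.6,   29.7]), 4145)
```

View pics/h.png

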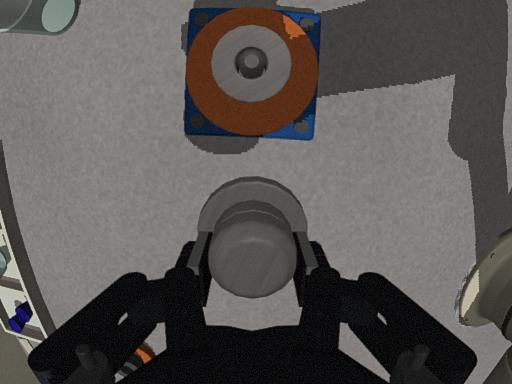

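The picture shows the spacer seated around the post at (252,62) and the cap held upright at (252,240).

>>> {"api": "servo_tool", "payload": {
  "plan": [
    [0.003, -0.08, 0, 0, 0, 0, 0],
    [0, -0.1, 0, 0, 0, 0, 0],
    [0, -0.09, 0, 0, 0, 0, 0],
    [0, -0.045, -0.04, 0, 0, 0, 0],
    [0, -0.019, -0.05, 0, 0, 0, 0],
    [0, 0, 0, 0, 0, 0, 0],
    [0, 0, 0, 0, 0, 0, 0],
    [0, 0, 0, 0, 0, 0, 0]
  ]
}}

```text
clock: 24.9
position: [446.6, -296.3, 148.4]
ee_rot: [0.707, -0.707, 0.0, -0.0]
contact_force: [0.3, 0.3, -1.7]
gripper_width: 42.0
grasp_force: 61.4
```

```bash
python3 held.py 0 0 28 10 40
python3 - <<'E'
from h import *
d=dict(np.load('last_wrist.npz'));P=wworld(d);q=P-d['T'][:3,3]
m=(d['z_map']>0)&(np.hypot(q[...,0],q[...,1])<38)&(q[...,2]>-14)&(q[...,2]<-3);print('flange',np.median(q[...,2][m]),edgefit(P,m))
E
```

```text
[ 446.58855599 -296.33247141  148.49145817] [-0.5  0.2 -1.4] 42.011596464063494
[  80   81   79   90   84   85  109   95  110  149  210  294  398  467
  437  649 1939 1310  124   59   66   66   68   66   64   57   66  142
  305   87] 10.0
top rel 26.5 fit (array([-3.8, -2. , 22.1]), 4725) plane [2.0000e-03 3.0000e-02 2.6476e+01]
flange -9.101274134169131 (array([ 447.1, -297.2,   31.4]), 2949)
```

>>> {"api": "servo_tool", "payload": {
  "plan": [
    [0.001, -0.001, -0.02, 0, 0, 0, 0],
    [0, 0, -0.02, 0, 0, 0, 0],
    [0, 0, -0.02, 0, 0, 0, 0],
    [0, 0, -0.02, 0, 0, 0, 0],
    [0, 0, -0.01, 0, 0, 0, 0],
    [0, 0, -0.007, 0, 0, 0, 0],
    [0, 0, -0.003, 0, 0, 0, 0],
    [0, 0, 0, 0, 0, 0, 0],
    [0, 0, 0, 0, 0, 0, 0]
  ]
}}

```text
clock: 26.08
position: [446.6, -297.0, 118.1]
ee_rot: [0.707, -0.707, 0.0, -0.0]
contact_force: [0.4, -0.6, -2.7]
gripper_width: 41.8
grasp_force: 61.4
```

>>> {"api": "servo_tool", "payload": {
  "plan": [
    [0, 0, -0.004, 0, 0, 0, 0],
    [0, 0, -0.003, 0, 0, 0, 0],
    [0, 0, -0.001, 0, 0, 0, 0],
    [0, 0, 0, 0, 0, 0, 0],
    [0, 0, 0, 0, 0, 0, 0]
  ]
}}

```text
clock: 26.7
position: [446.6, -297.0, 116.3]
ee_rot: [0.707, -0.707, 0.0, -0.0]
contact_force: [-1.5, 1.7, 5.4]
gripper_width: 42.1
grasp_force: 62.1
```

Contact came at the expected height (TCP 116.3 mm), so I release, rise and back off to check.

>>> {"api": "servo_tool", "payload": {
  "plan": [
    [0, 0, 0, 0, 0, 0, 0.6],
    [0, 0, 0, 0, 0, 0, 0.8],
    [0, 0, 0, 0, 0, 0, 1],
    [0, 0, 0, 0, 0, 0, 1],
    [0, 0, 0.06, 0, 0, 0, 1],
    [0, 0, 0.12, 0, 0, 0, 1],
    [0, 0, 0.15, 0, 0, 0, 1],
    [0, 0.1, 0.05, 0, 0, 0, 1],
    [0, 0.15, 0, 0, 0, 0, 1],
    [0, 0.1, 0, 0, 0, 0, 1],
    [0, 0, 0, 0, 0, 0, 1],
    [0, 0, 0, 0, 0, 0, 1]
  ]
}}

```text
clock: 28.2
position: [446.6, -192.2, 229.6]
ee_rot: [0.707, -0.707, 0.0, 0.0]
contact_force: [0.4, -0.6, -0.1]
gripper_width: 85.2
grasp_force: 0.0
```

Run:
```python
from h import *
d=wrist();w=wworld(d);a=grab('scene');b=grab('side')
for n,P,ok in(('wrist',w,d['z_map']>0),('scene',world(a),a['z_map']>0),('side',world(b),b['z_map']>0)):
    for nm,r,lo,hi in(('knob',30,137,150),('flange',40,102,114),('disc',75,44,56)):
        z=P[...,2];m=ok&(np.hypot(P[...,0]-447,P[...,1]+297)<r)&(z>lo)&(z<hi)
        if m.sum()>9:print(n,nm,np.median(z[m]).round(1),edgefit(P,m))
s=arm.read_state();print(s['position'],s['contact_force'],s['clock'])
cv2.imwrite('pics/f.png',np.hstack([cv2.resize(a['image'][100:250,120:320],(400,300)),cv2.resize(d['image'],(400,300))])[:,:,::-1])
```

```text
wrist knob 142.6 (array([ 447.2, -297.1,   21.3]), 2293)
wrist flange 107.1 (array([ 447.2, -297.1,   31.7]), 1586)
wrist disc 49.2 (array([ 447.6, -296.9,   59.6]), 5378)
scene knob 142.2 (array([ 449.1, -295.5,   19.5]), 79)
scene flange 107.7 (array([ 447.9, -296.4,   31.9]), 104)
scene disc 49.7 (array([ 448.3, -296.8,   60. ]), 421)
side knob 144.1 (array([ 442.6, -297.5,   21. ]), 72)
side flange 108.7 (array([ 442.1, -298.5,   30.7]), 97)
side disc 51.1 (array([ 445.6, -299.6,   61.7]), 367)
[ 446.47532034 -192.67114636  229.32082303] [ 0.57948078 -1.3460691  -0.63074918] 28.35
```

View pics/f.png

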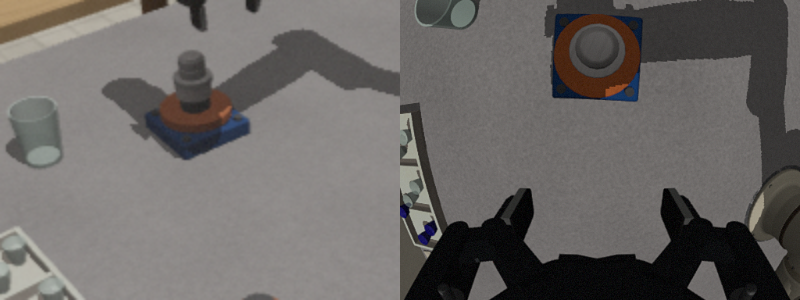

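The picture shows the full stack upright on the post, at (190,95) on the left and (597,48) on the right, with the gripper clear. The flange top measures 107–108 mm, as expected, and everything is within 1 mm of the axis, so I hand in.

```bash
python3 -c "
from bench import arm;print(arm.job_done())"
```

```text
the job is handed in; nothing more can be done
None
```

The larger wheel (hub up), spacer and cap are all seated on the arbor; the last camera check put the stack at the right height on the post's axis with the gripper clear, and I handed the job in after about 28 s of the 72 s (no verdict was returned).

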